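Close and start the tool steriliser

ROBOT

A 6-joint arm with a two-finger parallel gripper is mounted at the origin on the work surface. World frame = base frame: x ahead of the robot, y to its left, z up, the work surface at z = 0. Lengths are in mm, angles in rad, forces in N, time in s.
With the tool pointing down it reaches from about 250 to 725 mm from the base axis. Payload 9.7 kg.
Tool frame: the origin (TCP) lies midway between the tips of the shut fingers; the grasp point (between the pads) lies 19 mm behind it; z points along the fingers, y is the line along which they close (so a half turn about z gives the same grasp; the last joint's range is limited). The gripper opens to 85 mm and grips with 20 to 120 N. Pads are 22 mm wide; open, the fingers measure 114 mm over their backs; the gripper's body (76 mm by 85 mm) begins 54 mm behind the grasp point. The pads swing forward as they close: fully open they stand 13 mm farther back than shut.
Start: joints at [1.119, 0.087, 0.176, 1.66, 0, 1.571], TCP at [240.119, 494.813, 231.284] pointing down, gripper open.
Joint ranges: [-3.13, 3.13], [-0.85, 1.81], [-1.15, 1.24], [-2.2, 2.28], [-1.44, 1.52], [-3.14, 3.14]. Speed limits (rad/s): [2.22, 2.22, 2.57, 3.14, 3.14, 3.14].

INTERFACE

Orientations are given as a unit quaternion [w, x, y, z].
In Python, from bench import ctrl, snapshot, camera_params, finish_job gives the robot as it stands.
- The arm moves only by the tool servo_tool, never from a script. Its argument "steps" is one flat list of numbers, 7 for each row, row after row: the shift along the tool's x, y, z in m, then the turn, a rotation vector about the tool's x, y, z in degrees, then the closure, from 0 (fully open) to 1 (shut). A call has 1 to 5 rows; each row shifts and turns the commanded pose from where the row before left it, along the tool's axes as they then stand; what a row does not reach is not made up. A row lasts 1/12 s, in which the tool goes at most 41.7 mm and 7.16 degrees, less where a joint would pass 70% of its speed; a pose out of reach is approached as far as the arm can. A call is refused whole if a number of a shift passes 0.0417 or a number of a turn 7.16, either way. A call with a gripper value outside its range is refused whole. The fingers move at their own pace and stop on an object; "squeeze" is the grip in N (left out, the last holds). Time passes only in rows, so rows that do not move let the fingers close. It gives the time, the measured TCP pose, the force, the opening and the grip force at its end, in the units of the state.
- ctrl.get_state(): the state, without advancing time (a new reading comes with each control period).
- snapshot(name): name is "scene" or "top" or "wrist"; returns the picture (480x640x3 uint8, red, green, blue); there is no depth.
- camera_params(name): a dict with "mtx" (3x3 intrinsics, pixels), "k1" (the pictures are not rectified: a ray, as slopes to the right and down, at radius r is drawn at 1 + k1 r^2 times it, then the intrinsics apply), "R" (3x3) and "t" (3): a world point X has camera coordinates R X + t. Camera axes: x right, y down, z forward; pixel columns grow to the right and rows downward; lengths in mm; the calibration is good to about 2 mm. A picture is of the moment at which its call begins: read the wrist's pose just before it. camera_params takes no time and is no camera call; for the wrist camera it gives the pose at the moment of the call.
- finish_job(): hands the job in; it is judged then, once.
The state is a dict: "clock": time; "joint_positions": joint angles; "qvel": joint speeds; "effort": joint torques, N m; "tcp_pos": TCP position; "ee_rot": TCP orientation; "wrist_force": force on the tool from outside, world axes, zero at the start; "wrist_torque": the same for the moment, N m; "finger_gap": finger opening in mm; "grip_force": force on a finger pad.
Only numpy, scipy, OpenCV 4.12 (cv2) and the standard library are available. Lean on these libraries where they do the work, as an engineer would, in place of code of your own. Each camera call takes 0.05 s, during which the arm holds its last target. There are 200 camera calls.

TASK

Set the tool steriliser going: with the fingertips, push its drawer fully shut, then push the raised lid down until it is fully closed, and then press the larger round button on the deck all the way down to start it and let it come up again. Do not press the smaller button, and do not pick up anything: leave the tools inside it and the bottles, cup and brush around it where they are.

Things in the scene. Friction and masses are not known exactly. Their poses are not given: they have to be found in the camera images.
- steriliser: White tool steriliser (all sizes here in mm), 165 deep (x), 240 wide (y), fixed to the table. Origin: centre of its underside; x points from its front (robot side) to its back, y to its left, z up. Low in the front: a drawer. Above it a flat deck, 62 high, x -82.5 to -35, with two round buttons. Behind the deck: an open-topped tool chamber, rim 90 high, floor 62 high, under the hinged lid.
- drawer_front (a point): Centre of the outer face of the drawer's front panel, 30 above the table. Panel: grey, plain, no handle, 236 wide (y), 10 thick, from 8 to 52 above the table, facing the steriliser's -x. Shut, its outer face is at x -92.5 in the steriliser's frame (it overlays the front). The tray behind is open on top, floor 12 high.
- drawer (a joint): How far the drawer stands open, m: 0 shut against its stop, growing as it comes out along the steriliser's -x. Starts 0.035 to 0.065 open; travel 0.085. It slides freely with about 1.5 N of friction and stays where it is left.
- lid_edge (a point): Middle of the lid's free edge, on the outer (upper) face. The lid is a flat grey plate 116 long (from hinge to free edge), 216 wide (y), 10 thick.
- lid_hinge (a point): Middle of the lid's hinge line, which runs along the steriliser's y, at x +78, height 90 in its frame; the underside of the lid passes through it, the outer face lies 10 beyond.
- lid (a joint): Opening angle of the lid, rad: 0 shut (level on the chamber's rim, outer face 100 above the table), growing as the free edge rises. Starts 0.75 to 1.15; can go to 1.7. Stiff hinge: it stays where it is left; 1 to 3 N at the free edge push it down. Open, its outer face looks up and away from the robot.
- start_top (a point): Centre of the top of the start button: the LARGER of the two round buttons, cap 28 in diameter, at x -60, y -70 in the steriliser's frame (right-hand side as seen from the robot), top about 84 above the table.
- start (a joint): Start button travel, m: 0 up, 0.006 fully down; springs back; 4 N presses it fully.
- timer_top (a point): Centre of the top of the timer button: the SMALLER round button, cap 16 in diameter, at x -60, y +70 in the steriliser's frame. Not to be pressed.
- timer (a joint): Timer button travel, m: 0 up, 0.006 fully down.
- clipper: Steel nail clipper 14 x 60 x 10 lying loose in the drawer, ahead of the deck. Origin: centre of its underside. It rides along with the drawer.
- nippers: Steel nippers 12 x 80 x 10 lying loose on the floor of the chamber under the lid. Origin: centre of its underside.
- polish_a: Small nail polish bottle, 30 in diameter, 76 high, narrow black cap, standing in front of the drawer, off its left part. Origin: centre of its underside. Bystander: leave it where it stands.
- polish_b: Nail polish bottle, same shape, beside the steriliser's left front corner. Origin: centre of its underside. Bystander: leave it where it stands.
- polish_c: Nail polish bottle, same shape, beside the steriliser's right front corner. Origin: centre of its underside. Bystander: leave it where it stands.
- votive: Small glass cup 72 in diameter, 65 high. Origin: centre of its underside. Bystander: leave it where it stands.
- brush: Dusting brush standing upright, 48 in diameter, 80 high. Origin: centre of its underside. Bystander: leave it where it stands.
- spray: Green bottle 52 in diameter, 150 high. Origin: centre of its underside. Bystander: leave it where it stands.

How it is judged (in metres and radians):
On the way, in this order (a step that is already met when the one before it is completed fails the run):
1. the drawer is fully shut (value of joint drawer below 0.004 m), for 0.2 s.
2. the lid is fully closed (value of joint lid below 0.05 rad), for 0.2 s.
3. the start button is pressed down (value of joint start above 0.0045 m and value of joint drawer below 0.004 m and value of joint lid below 0.05 rad), for 0.1 s.
At the end, for the whole second after the job is handed in: Drawer within 4 mm of shut, lid within 0.05 rad of closed, both buttons up (travel under 2 mm), clipper still in the drawer, nippers still in the chamber, the six bystanders upright within 30 mm of where they stood, all at rest (value of joint drawer below 0.004 m and value of joint lid below 0.05 rad and value of joint each of start, timer below 0.002 m and z of clipper in the frame of steriliser between 0.005 and 0.04 m and x of clipper in the frame of steriliser between -0.09 and 0.05 m and z of nippers in the frame of steriliser between 0.055 and 0.085 m and linear speed of each of polish_a, polish_b, polish_c, votive, brush, spray, clipper, nippers below 0.02 m/s and distance of each of polish_a, polish_b, polish_c, votive, brush, spray from where it was at the start of the episode below 0.03 m and angle between each of polish_a, polish_b, polish_c, votive, brush, spray's own z axis and vertical below 0.3 rad); the robot touches nothing.
It fails at once if the small timer button is pressed (value of joint timer above 0.004 m).
It fails at once if the start button is pressed while the drawer or the lid is open (value of joint start above 0.0045 m and (value of joint drawer above 0.006 m or value of joint lid above 0.08 rad)).
It fails at once if a bystander is knocked over, shoved more than 30 mm or lifted (distance of any of polish_a, polish_b, polish_c, votive, brush, spray from where it was at the start of the episode above 0.03 m or angle between any of polish_a, polish_b, polish_c, votive, brush, spray's own z axis and vertical above 0.5 rad).
It fails at once if a tool is lifted out of the drawer or the chamber (z of clipper in the frame of steriliser above 0.05 m or z of nippers in the frame of steriliser above 0.12 m).
It fails at once if the drawer is pulled or the lid lifted farther open (value of joint drawer above 0.075 m or value of joint lid above 1.35 rad).
It also fails if it takes over 54 s, if anything falls off the work surface, if the arm or the gripper's body presses on something with over 40 N, if the wrist force passes 120 N, or if a joint passes its speed limit or range.

## Working session

There is one attempt and no reset: what is moved stays moved. The work goes in short steps, Python scripts to look and compute and a tool call to move; the robot and the scene stay as the last step left them, time stands still between calls to the robot, and variables do not carry over. Pictures are saved under pics/ and viewed, at most 10 in all, crops included, and the job is handed in when it is done.

Besides the shell and the picture viewer there is one more tool, called after ">>>" by a JSON object that holds its "name" and its "arguments". servo_tool: Moves the arm, as the interface text tells. Its arguments: {"type":"object","properties":{"steps":{"type":"array"},"squeeze":{"type":"number"}},"required":["steps"]}

```bash
mkdir -p pics; python3 - <<'E'
from bench import *
import cv2
for n in("scene","top"):
    im=snapshot(n); cv2.imwrite(f"pics/{n}0.png",im[:,:,::-1])
    p=camera_params(n); print(n,p)
s=ctrl.get_state(); print(s)
E
```

```text
scene {'mtx': array([[584.1512197 ,   0.        , 320.36849937],
       [  0.        , 584.1512197 , 238.96554502],
       [  0.        ,   0.        ,   1.        ]]), 'k1': -0.18162055629340224, 'R': array([[ 0.86955574,  0.49376891,  0.0080671 ],
       [ 0.41371133, -0.7194552 , -0.55787736],
       [-0.26965859,  0.48844291, -0.82988419]]), 't': array([-476.68240122, -186.85261286, 1587.80004804])}
top {'mtx': array([[478.14506156,   0.        , 316.97552076],
       [  0.        , 478.14506156, 242.5841317 ],
       [  0.        ,   0.        ,   1.        ]]), 'k1': 0.01562321295127459, 'R': array([[ 0.0283181 , -0.9995785 ,  0.00639613],
       [-0.98681382, -0.02897545, -0.1592448 ],
       [ 0.15936301, -0.00180228, -0.98721841]]), 't': array([ -10.27402786,  541.82792631, 1069.56069079])}
{'clock': 0.1, 'joint_positions': array([ 1.11900307e+00,  8.74383340e-02,  1.75209519e-01,  1.65977179e+00,
       -8.99067730e-06,  1.57081942e+00]), 'qvel': array([ 0.00139409, -0.00026617,  0.00186257,  0.00175004,  0.00057551,
       -0.0012364 ]), 'effort': array([ 8.33049171e-05, -5.21559763e+01,  4.65654588e+01,  1.60013360e-02,
        5.51770086e-05, -3.96888674e-05]), 'tcp_pos': array([240.03703073, 494.64180927, 230.63368791]), 'ee_rot': array([-1.30479352e-04,  2.23991511e-01,  9.74590909e-01, -5.87849194e-04]), 'wrist_force': array([ 0.03654474, -0.89897115, -0.29373872]), 'wrist_torque': array([ 0.00602346,  0.00658913, -0.02349547]), 'grip_force': 0.0, 'finger_gap': 85.38991489781081}
```

View pics/scene0.png

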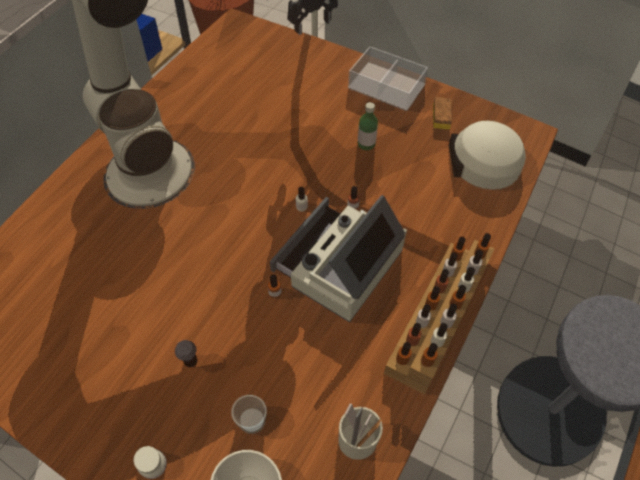

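View pics/top0.png

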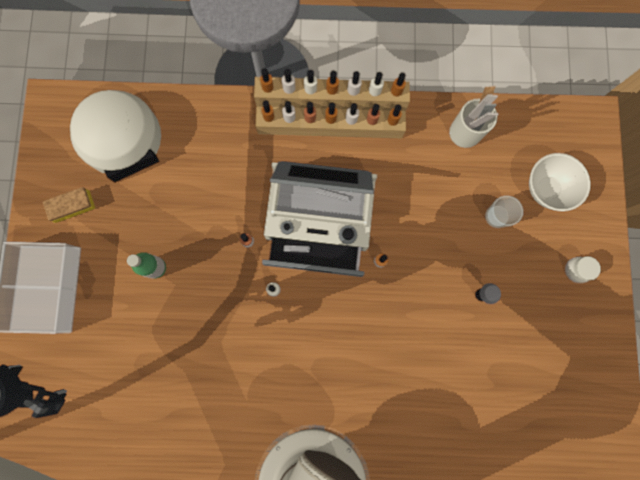

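The top view shows the steriliser at about (320,215). The start button is near (348,234), the timer near (287,227), the drawer front runs (264,264)-(361,272), and the bottles are at (246,240), (273,289) and (381,260). I'll enlarge it for accurate edges.

```bash
cat >h.py <<'E'
import numpy as np, cv2
from bench import *
def ray(n,uv,P=None):
    p=P or camera_params(n); K=p["mtx"]; d=np.array([(uv[0]-K[0,2])/K[0,0],(uv[1]-K[1,2])/K[1,1]])
    s=d.copy()
    for _ in range(20): s=d/(1+p["k1"]*(s@s))
    R,t=np.array(p["R"]),np.array(p["t"]); return -R.T@t, R.T@np.array([*s,1])
def onz(n,uv,z,P=None):
    o,d=ray(n,uv,P); return o+d*(z-o[2])/d[2]
def proj(n,X,P=None):
    p=P or camera_params(n); c=p["R"]@np.array(X)+p["t"]; s=c[:2]/c[2]; s=s*(1+p["k1"]*(s@s))
    return p["mtx"][:2,:2]@s+p["mtx"][:2,2]
E
python3 - <<'E'
import cv2
im=cv2.imread("pics/top0.png")[150:310,220:400]
a=cv2.resize(im,None,fx=3.75,fy=3.75,interpolation=cv2.INTER_CUBIC); cv2.imwrite("pics/topc.png",a)
im=cv2.imread("pics/scene0.png")[175:325,255:415]
cv2.imwrite("pics/scenec.png",cv2.resize(im,None,fx=4,fy=4,interpolation=cv2.INTER_CUBIC))
E
```

```text
(no output)
```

View pics/topc.png

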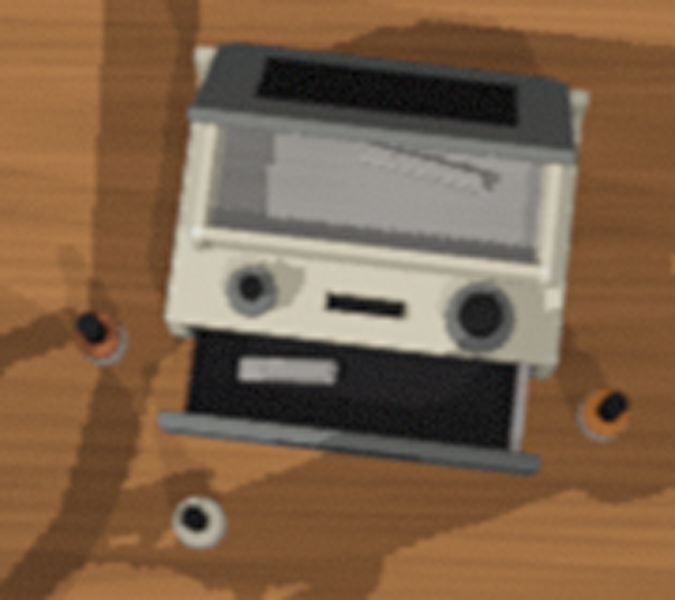

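View pics/scenec.png

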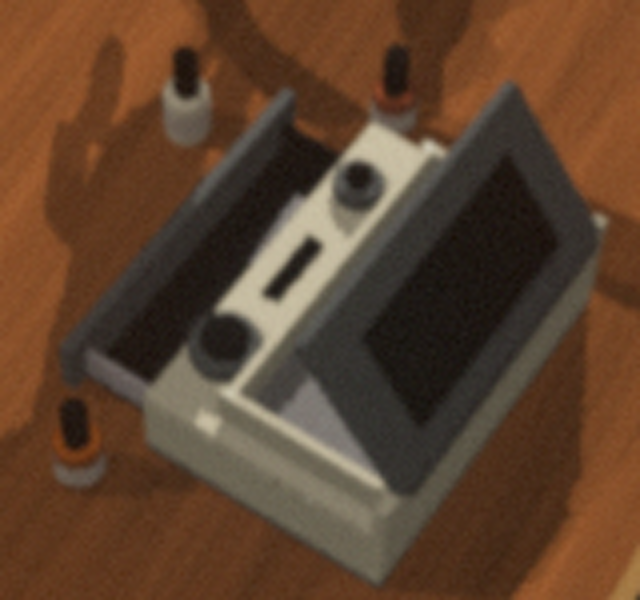

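```bash
python3 - <<'E'
from h import *
f=lambda x,y:(220+(x+.5)/3.75-.5,150+(y+.5)/3.75-.5)
g=lambda x,y:(255+(x+.5)/4-.5,175+(y+.5)/4-.5)
np.set_printoptions(precision=1,suppress=True)
s=onz("top",f(481,315),84);t=onz("top",f(251,288),84)
s2=onz("scene",g(224,336),84);t2=onz("scene",g(359,180),84)
print("btn top",s,t,np.linalg.norm(s-t),"scene",s2,t2)
for S,T in((s,t),(s2,t2)):
    yv=(T-S)/np.linalg.norm(T-S); xv=np.array([yv[1],-yv[0],0]); o=(S+T)/2+60*xv; o[2]=0
    print("origin",o,"yaw",np.degrees(np.arctan2(xv[1],xv[0])))
    loc=lambda X:np.array([(X-o)@xv,(X-o)@yv,X[2]])
    for a in((160,430),(537,472)): print("drawer",loc(onz("top",f(*a),52)),onz("top",f(*a),52))
    for a in((165,328),(557,372)): print("deck front",loc(onz("top",f(*a),62)))
    print("drawer scene",loc(onz("scene",g(286,90),52)),loc(onz("scene",g(65,345),52)))
    # lid free edge: plane of x-z slice y=+-108 in local
    for n,a,b in(("top",f(190,116),f(575,158)),("scene",g(512,82),g(298,350))):
        for uv,y in((a,108),(b,-108)):
            c,d=ray(n,uv); k=(y-(c-o)@yv)/(d@yv); print("lid y-slice",n,loc(c+k*d))
    def tri(a,b):
        c1,d1=ray("top",a);c2,d2=ray("scene",b);k=np.linalg.lstsq(np.c_[d1,-d2],c2-c1,rcond=None)[0]
        p,q=c1+k[0]*d1,c2+k[1]*d2; return loc((p+q)/2),np.linalg.norm(p-q)
    print(tri(f(190,114),g(512,82)),tri(f(575,155),g(298,350)))
    for n,a in(("a",(195,518)),("b",(92,328)),("c",(611,406))): X=onz("top",f(*a),76);print(n,X,loc(X))
E
```

```text
btn top [557.8 -63.5  84. ] [570.2  75.   84. ] 139.03942182004707 scene [559.2 -65.8  84. ] [574.   69.5  84. ]
origin [623.7   0.4   0. ] yaw -5.11865603181849
drawer [-148.2  116.    52. ] [486.5 129.1  52. ]
drawer [-146.6 -115.4   52. ] [ 467.4 -101.5   52. ]
deck front [-86.8 120.3  62. ]
deck front [ -85.5 -120.4   62. ]
drawer scene [-143.7  116.6   52. ] [-142.9 -114.1   52. ]
lid y-slice top [ 15.  108.  177.6]
lid y-slice top [  19.3 -108.   168. ]
lid y-slice scene [ 13.9 108.  184.5]
lid y-slice scene [  14.9 -108.   185.4]
(array([ 14.1, 107.3, 185.3]), np.float64(0.3433868739758836)) (array([  15.4, -106.9,  184.9]), np.float64(2.029792241339721))
a [432.  103.3  76. ] [-200.2   85.4   76. ]
b [544.4 170.2  76. ] [-94.2 162.1  76. ]
c [ 506.1 -143.    76. ] [-104.4 -153.3   76. ]
origin [626.2  -4.7   0. ] yaw -6.256427081523553
drawer [-153.5  117.8   52. ] [486.5 129.1  52. ]
drawer [-147.3 -113.6   52. ] [ 467.4 -101.5   52. ]
deck front [-92.2 123.2  62. ]
deck front [ -86.1 -117.4   62. ]
drawer scene [-149.   118.5   52. ] [-143.6 -112.2   52. ]
lid y-slice top [ -0.6 108.  214.8]
lid y-slice top [  35.1 -108.   110.1]
lid y-slice scene [ 11.1 108.  191.4]
lid y-slice scene [  17.4 -108.   195.2]
(array([  8.9, 112.3, 185.3]), np.float64(0.3433868739758836)) (array([  14.6, -101.9,  184.9]), np.float64(2.029792241339721))
a [432.  103.3  76. ] [-204.8   86.1   76. ]
b [544.4 170.2  76. ] [-100.4  164.9   76. ]
c [ 506.1 -143.    76. ] [-104.3 -150.6   76. ]
```

The drawer is about 52 mm open and the lid at about 1.0 rad. The steriliser's yaw is about -5.1°, with its origin near (621, 0). First I'll align the tool and shut the fingers.

>>> {"name": "servo_tool", "arguments": {"steps": [0, 0, 0, 0, 0, -7, 1, 0, 0, 0, 0, 0, -7, 1, 0, 0, 0, 0, 0, -6.8, 1, -0.0175, -0.0333, 0, 0, 0, 0, 1, -0.0175, -0.0333, 0, 0, 0, 0, 1]}}

```text
clock: 0.52
tcp_pos: [268.7, 425.2, 229.9]
ee_rot: [-0.001, 0.043, 0.999, -0.001]
wrist_force: [1.0, -0.8, 0.1]
finger_gap: 25.5
grip_force: 0.0
```

>>> {"name": "servo_tool", "arguments": {"steps": [-0.0175, -0.0333, 0, 0, 0, 0, 1, -0.0175, -0.0333, 0, 0, 0, 0, 1, -0.0175, -0.0333, 0, 0, 0, 0, 1, -0.0175, -0.0333, 0, 0, 0, 0, 1, -0.0175, -0.0333, 0, 0, 0, 0, 1]}}

```text
clock: 0.93
tcp_pos: [341.6, 250.1, 231.0]
ee_rot: [-0.0, 0.044, 0.999, -0.0]
wrist_force: [1.1, 0.0, 0.2]
finger_gap: -0.1
grip_force: 0.0
```

>>> {"name": "servo_tool", "arguments": {"steps": [-0.0175, -0.0333, 0, 0, 0, 0, 1, -0.0175, -0.0333, 0, 0, 0, 0, 1, -0.0175, -0.0333, 0, 0, 0, 0, 1, -0.0175, -0.0333, 0, 0, 0, 0, 1, -0.0175, -0.0333, 0, 0, 0, 0, 1]}}

```text
clock: 1.35
tcp_pos: [414.0, 76.3, 231.2]
ee_rot: [0.0, 0.044, 0.999, 0.0]
wrist_force: [0.9, 0.5, 0.1]
finger_gap: 0.3
grip_force: 0.0
```

>>> {"name": "servo_tool", "arguments": {"steps": [-0.0175, -0.0333, 0, 0, 0, 0, 1, -0.0175, -0.0333, 0, 0, 0, 0, 1, 0, 0, 0, 0, 0, 0, 1, 0, 0, 0, 0, 0, 0, 1]}}

```text
clock: 1.68
tcp_pos: [442.9, 7.1, 230.7]
ee_rot: [-0.001, 0.046, 0.999, -0.0]
wrist_force: [0.1, 0.6, -0.5]
finger_gap: 0.1
grip_force: 0.0
```

>>> {"name": "servo_tool", "arguments": {"steps": [0, 0, 0.03, 0, 0, 0, 1, 0, 0, 0.03, 0, 0, 0, 1, 0, 0, 0.03, 0, 0, 0, 1, 0, 0, 0.03, 0, 0, 0, 1, 0, 0, 0.03, 0, 0, 0, 1]}}

```text
clock: 2.1
tcp_pos: [442.3, 10.0, 79.9]
ee_rot: [0.0, 0.044, 0.999, 0.0]
wrist_force: [0.7, 0.3, 0.1]
finger_gap: 0.2
grip_force: 0.0
```

>>> {"name": "servo_tool", "arguments": {"steps": [0, 0, 0.025, 0, 0, 0, 1, 0, 0, 0.025, 0, 0, 0, 1, 0, 0, 0, 0, 0, 0, 1, -0.01, 0, 0, 0, 0, 0, 1, -0.01, 0, 0, 0, 0, 0, 1]}}

```text
clock: 2.52
tcp_pos: [464.0, 7.6, 33.0]
ee_rot: [0.001, 0.044, 0.999, 0.0]
wrist_force: [0.6, 1.3, 0.8]
finger_gap: -0.3
grip_force: 0.0
```

>>> {"name": "servo_tool", "arguments": {"steps": [-0.008, 0, 0, 0, 0, 0, 1, -0.008, 0, 0, 0, 0, 0, 1, -0.008, 0, 0, 0, 0, 0, 1, -0.008, 0, 0, 0, 0, 0, 1, -0.006, 0, 0, 0, 0, 0, 1]}}

```text
clock: 2.93
tcp_pos: [501.7, 3.4, 31.5]
ee_rot: [0.0, 0.044, 0.999, -0.0]
wrist_force: [-1.3, 0.2, 2.1]
finger_gap: -0.2
grip_force: 0.9
```

>>> {"name": "servo_tool", "arguments": {"steps": [-0.004, 0, 0, 0, 0, 0, 1, -0.004, 0, 0, 0, 0, 0, 1, -0.003, 0, 0, 0, 0, 0, 1, -0.002, 0, 0, 0, 0, 0, 1, 0, 0, 0, 0, 0, 0, 1]}}

```text
clock: 3.35
tcp_pos: [513.8, 2.4, 31.2]
ee_rot: [0.0, 0.044, 0.999, -0.0]
wrist_force: [-0.4, 0.5, -0.8]
finger_gap: -0.1
grip_force: 0.0
```

>>> {"name": "servo_tool", "arguments": {"steps": [-0.002, 0, 0, 0, 0, 0, 1, -0.002, 0, 0, 0, 0, 0, 1, 0, 0, 0, 0, 0, 0, 1]}}

```text
clock: 3.6
tcp_pos: [517.8, 2.1, 31.3]
ee_rot: [0.0, 0.044, 0.999, -0.0]
wrist_force: [0.0, -0.2, -0.3]
finger_gap: 0.1
grip_force: 0.0
```

>>> {"name": "servo_tool", "arguments": {"steps": [-0.002, 0, 0, 0, 0, 0, 1, -0.002, 0, 0, 0, 0, 0, 1, 0, 0, 0, 0, 0, 0, 1]}}

```text
clock: 3.85
tcp_pos: [520.6, 1.8, 31.2]
ee_rot: [-0.001, 0.044, 0.999, 0.0]
wrist_force: [-7.2, 0.4, 3.2]
finger_gap: 0.2
grip_force: 3.6
```

```bash
python3 - <<'E'
from h import *
im=snapshot("top")[:,:,::-1]
a=cv2.resize(im[150:310,220:400],None,fx=3.75,fy=3.75,interpolation=cv2.INTER_CUBIC)
cv2.imwrite("pics/t1.png",a); print(ctrl.get_state()["wrist_force"])
E
```

```text
[-6.83027554  1.42277368  2.91782605]
```

View pics/t1.png

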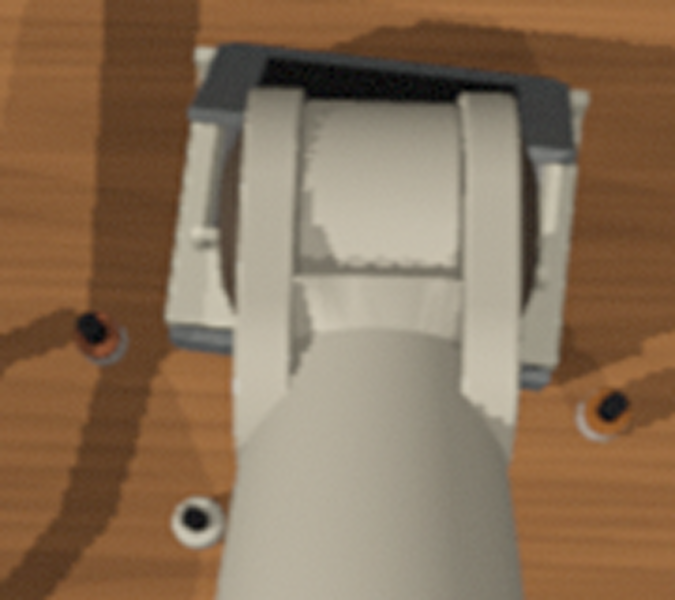

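The drawer is shut against its stop: the panel is flush with the deck front and the force is 7 N. The bottles are undisturbed. Next I'll back off, rise, and go over the lid.

>>> {"name": "servo_tool", "arguments": {"steps": [-0.001, 0, 0, 0, 0, 0, 1, 0, 0, 0, 0, 0, 0, 1, 0.01, 0, 0, 0, 0, 0, 1, 0.02, 0, 0, 0, 0, 0, 1, 0, 0, -0.03, 0, 0, 0, 1]}}

```text
clock: 4.32
tcp_pos: [485.4, 4.4, 54.5]
ee_rot: [-0.007, 0.044, 0.999, -0.0]
wrist_force: [-0.5, -0.1, -0.8]
finger_gap: -0.0
grip_force: 0.0
```

>>> {"name": "servo_tool", "arguments": {"steps": [0, 0, -0.035, 0, 0, 0, 1, 0, 0, -0.035, 0, 0, 0, 1, 0, 0, -0.035, 0, 0, 0, 1, 0, 0, -0.035, 0, 0, 0, 1, 0, 0, -0.035, 0, 0, 0, 1]}}

```text
clock: 4.73
tcp_pos: [492.4, 4.3, 238.3]
ee_rot: [0.001, 0.044, 0.999, 0.0]
wrist_force: [1.1, 0.1, -0.1]
finger_gap: -0.0
grip_force: 0.0
```

>>> {"name": "servo_tool", "arguments": {"steps": [-0.035, 0, 0, 0, 0, 0, 1, -0.035, 0, 0, 0, 0, 0, 1, -0.035, 0, 0, 0, 0, 0, 1, -0.035, 0, 0, 0, 0, 0, 1, -0.033, 0, 0, 0, 0, 0, 1]}}

```text
clock: 5.15
tcp_pos: [666.7, -11.2, 236.3]
ee_rot: [0.001, 0.044, 0.999, -0.0]
wrist_force: [1.0, 0.7, 0.5]
finger_gap: 0.1
grip_force: 0.0
```

>>> {"name": "servo_tool", "arguments": {"steps": [0, 0, 0, 0, 0, 0, 1, 0, 0, 0, 0, 0, 0, 1]}}

```text
clock: 5.32
tcp_pos: [666.1, -11.2, 233.4]
ee_rot: [-0.002, 0.044, 0.999, -0.0]
wrist_force: [-0.7, -0.8, -0.1]
finger_gap: 0.2
grip_force: 0.0
```

>>> {"name": "servo_tool", "arguments": {"steps": [0, 0, 0.025, 0, 0, 0, 1, 0, 0, 0.015, 0, 0, 0, 1, 0, 0, 0.006, 0, 0, 0, 1, 0, 0, 0.006, 0, 0, 0, 1, 0, 0, 0, 0, 0, 0, 1]}}

```text
clock: 5.73
tcp_pos: [664.2, -11.0, 184.6]
ee_rot: [0.0, 0.044, 0.999, 0.0]
wrist_force: [-1.0, -0.7, 0.3]
finger_gap: 0.1
grip_force: 0.0
```

>>> {"name": "servo_tool", "arguments": {"steps": [0.0085, 0, 0.0055, 0, 0, 0, 1, 0.0085, 0, 0.0055, 0, 0, 0, 1, 0.007, 0, 0.007, 0, 0, 0, 1, 0.007, 0, 0.007, 0, 0, 0, 1, 0, 0, 0, 0, 0, 0, 1]}}

```text
clock: 6.15
tcp_pos: [633.1, -8.2, 160.2]
ee_rot: [0.0, 0.044, 0.999, 0.0]
wrist_force: [-1.0, 0.2, 0.2]
finger_gap: 0.3
grip_force: 0.0
```

```bash
python3 - <<'E'
from h import *
im=snapshot("scene")[:,:,::-1]
cv2.imwrite("pics/s1.png",cv2.resize(im[125:325,235:435],None,fx=3,fy=3,interpolation=cv2.INTER_CUBIC))
E
```

```text
(no output)
```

View pics/s1.png

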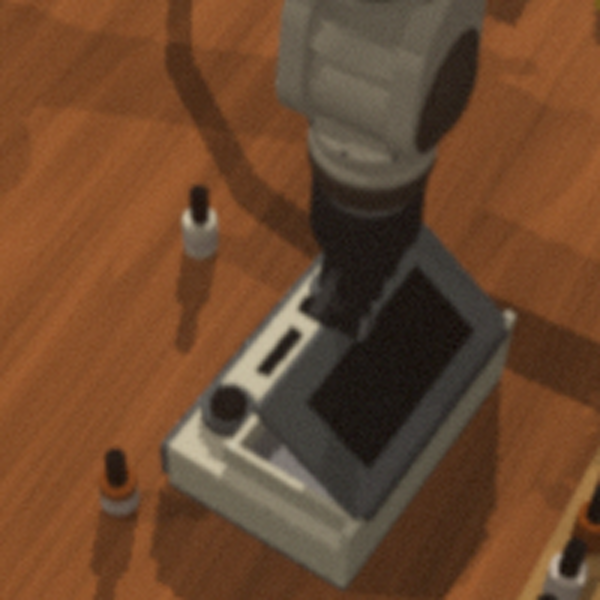

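The lid is moving down with the fingertips near its free edge. Continuing the arc.

>>> {"name": "servo_tool", "arguments": {"steps": [0.0035, 0, 0.005, 0, 0, 0, 1, 0.0035, 0, 0.005, 0, 0, 0, 1, 0.003, 0, 0.005, 0, 0, 0, 1, 0.0025, 0, 0.006, 0, 0, 0, 1, 0.0025, 0, 0.006, 0, 0, 0, 1]}}

```text
clock: 6.62
tcp_pos: [618.8, -6.9, 131.7]
ee_rot: [-0.0, 0.044, 0.999, -0.0]
wrist_force: [-0.3, 0.3, 1.9]
finger_gap: 0.2
grip_force: 0.6
```

>>> {"name": "servo_tool", "arguments": {"steps": [0.002, 0, 0.006, 0, 0, 0, 1, 0.002, 0, 0.006, 0, 0, 0, 1, 0.001, 0, 0.006, 0, 0, 0, 1, 0.0005, 0, 0.005, 0, 0, 0, 1, 0, 0, 0.003, 0, 0, 0, 1]}}

```text
clock: 7.03
tcp_pos: [613.3, -6.4, 105.3]
ee_rot: [-0.0, 0.044, 0.999, -0.0]
wrist_force: [0.6, -0.2, 1.0]
finger_gap: 0.4
grip_force: 0.5
```

>>> {"name": "servo_tool", "arguments": {"steps": [0, 0, 0.002, 0, 0, 0, 1, 0, 0, 0.002, 0, 0, 0, 1, 0, 0, 0, 0, 0, 0, 1]}}

```text
clock: 7.28
tcp_pos: [613.7, -6.5, 102.0]
ee_rot: [-0.0, 0.044, 0.999, 0.0]
wrist_force: [-0.5, -0.2, 0.0]
finger_gap: -0.1
grip_force: 0.0
```

>>> {"name": "servo_tool", "arguments": {"steps": [0, 0, 0.0015, 0, 0, 0, 1, 0, 0, 0.0015, 0, 0, 0, 1, 0, 0, 0, 0, 0, 0, 1]}}

```text
clock: 7.53
tcp_pos: [613.9, -6.5, 100.0]
ee_rot: [0.001, 0.044, 0.999, -0.0]
wrist_force: [-1.5, 0.3, 5.2]
finger_gap: -0.3
grip_force: 2.5
```

>>> {"name": "servo_tool", "arguments": {"steps": [0, 0, 0.001, 0, 0, 0, 1, 0, 0, 0.001, 0, 0, 0, 1, 0, 0, 0, 0, 0, 0, 1]}}

```text
clock: 7.78
tcp_pos: [614.0, -6.5, 99.9]
ee_rot: [0.001, 0.044, 0.999, 0.0]
wrist_force: [-7.0, 0.6, 16.2]
finger_gap: 0.3
grip_force: 8.1
```

The lid is fully down: outer face at z = 100, with a firm 16 N reaction. Next, the start button at about (557, -65).

>>> {"name": "servo_tool", "arguments": {"steps": [0, 0, -0.02, 0, 0, 0, 1, 0, 0, -0.03, 0, 0, 0, 1, 0.026, -0.0315, 0, 0, 0, 0, 1, 0.026, -0.0315, 0, 0, 0, 0, 1, 0, 0, 0, 0, 0, 0, 1]}}

```text
clock: 8.2
tcp_pos: [553.0, -67.8, 148.0]
ee_rot: [-0.0, 0.046, 0.999, -0.001]
wrist_force: [-0.3, 1.2, 0.7]
finger_gap: -0.2
grip_force: 0.0
```

>>> {"name": "servo_tool", "arguments": {"steps": [0, 0, 0.02, 0, 0, 0, 1, 0, 0, 0.02, 0, 0, 0, 1, 0, 0, 0, 0, 0, 0, 1]}}

```text
clock: 8.45
tcp_pos: [554.6, -64.7, 103.8]
ee_rot: [-0.002, 0.045, 0.999, 0.0]
wrist_force: [0.0, 0.3, -0.8]
finger_gap: -0.2
grip_force: 0.0
```

```bash
python3 - <<'E'
from h import *
s=ctrl.get_state();print(s["tcp_pos"])
im=snapshot("scene")[:,:,::-1]
cv2.imwrite("pics/s2.png",cv2.resize(im[175:325,255:415],None,fx=4,fy=4,interpolation=cv2.INTER_CUBIC))
E
```

```text
[554.58958128 -64.69978206 103.78226271]
```

View pics/s2.png

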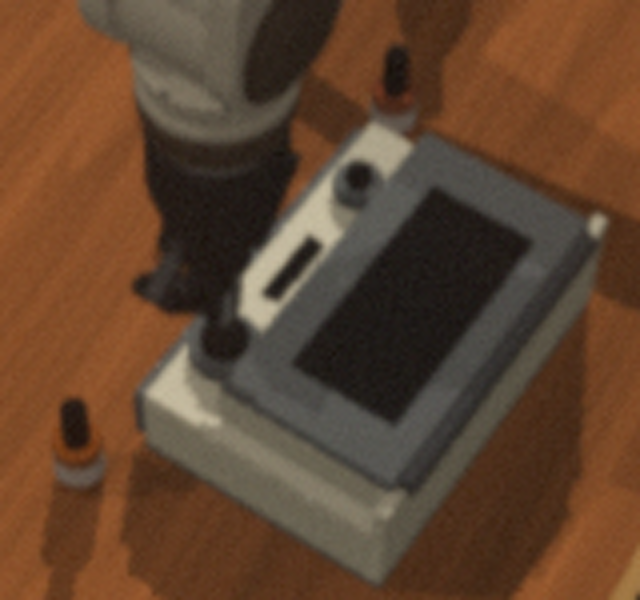

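The lid is flat, the drawer is shut, and the fingertips are above the start button (crop 224,336). Pressing slowly now.

>>> {"name": "servo_tool", "arguments": {"steps": [-0.001, 0, 0.01, 0, 0, 0, 1, 0, 0, 0.006, 0, 0, 0, 1, 0, 0, 0.003, 0, 0, 0, 1, 0, 0, 0.003, 0, 0, 0, 1, 0, 0, 0, 0, 0, 0, 1]}}

```text
clock: 8.92
tcp_pos: [557.2, -64.6, 84.9]
ee_rot: [-0.0, 0.044, 0.999, 0.0]
wrist_force: [1.0, -0.4, 0.5]
finger_gap: -0.1
grip_force: 0.0
```

>>> {"name": "servo_tool", "arguments": {"steps": [0, 0, 0.0015, 0, 0, 0, 1, 0, 0, 0.0015, 0, 0, 0, 1, 0, 0, 0.001, 0, 0, 0, 1, 0, 0, 0, 0, 0, 0, 1]}}

```text
clock: 9.25
tcp_pos: [557.5, -64.7, 81.5]
ee_rot: [0.0, 0.044, 0.999, 0.0]
wrist_force: [-0.4, 1.0, 1.9]
finger_gap: -0.0
grip_force: 1.1
```

>>> {"name": "servo_tool", "arguments": {"steps": [0, 0, 0.0015, 0, 0, 0, 1, 0, 0, 0.0015, 0, 0, 0, 1, 0, 0, 0.001, 0, 0, 0, 1, 0, 0, 0, 0, 0, 0, 1]}}

```text
clock: 9.58
tcp_pos: [557.5, -64.7, 78.1]
ee_rot: [0.001, 0.044, 0.999, 0.0]
wrist_force: [-1.2, 0.8, 7.0]
finger_gap: 0.2
grip_force: 3.2
```

>>> {"name": "servo_tool", "arguments": {"steps": [0, 0, 0.001, 0, 0, 0, 1, 0, 0, 0.001, 0, 0, 0, 1, 0, 0, 0, 0, 0, 0, 1, 0, 0, 0, 0, 0, 0, 1]}}

```text
clock: 9.92
tcp_pos: [557.6, -64.7, 77.7]
ee_rot: [0.001, 0.044, 0.999, -0.0]
wrist_force: [-7.2, 1.8, 19.1]
finger_gap: 0.0
grip_force: 9.9
```

The button is on its stop (19 N, z = 77.7). I'll release it and rise.

>>> {"name": "servo_tool", "arguments": {"steps": [0, 0, -0.005, 0, 0, 0, 1, 0, 0, -0.015, 0, 0, 0, 1, 0, 0, -0.03, 0, 0, 0, 1, 0, 0, -0.04, 0, 0, 0, 1, 0, 0, -0.04, 0, 0, 0, 1]}}

```text
clock: 10.33
tcp_pos: [556.4, -64.7, 205.7]
ee_rot: [-0.001, 0.044, 0.999, 0.0]
wrist_force: [0.7, -0.1, -0.4]
finger_gap: 0.1
grip_force: 0.0
```

>>> {"name": "servo_tool", "arguments": {"steps": [0.04, 0, 0, 0, 0, 0, 1, 0.04, 0, 0, 0, 0, 0, 1, 0.04, 0, 0, 0, 0, 0, 1, 0, 0, 0, 0, 0, 0, 1, 0, 0, 0, 0, 0, 0, 1]}}

```text
clock: 10.75
tcp_pos: [436.5, -54.0, 205.8]
ee_rot: [0.001, 0.044, 0.999, -0.0]
wrist_force: [1.3, -0.2, -0.2]
finger_gap: 0.5
grip_force: 0.0
```

```bash
python3 - <<'E'
from h import *
im=snapshot("scene")[:,:,::-1]
cv2.imwrite("pics/s3.png",cv2.resize(im[150:325,245:415],None,fx=3.4,fy=3.4,interpolation=cv2.INTER_CUBIC))
E
```

```text
(no output)
```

View pics/s3.png

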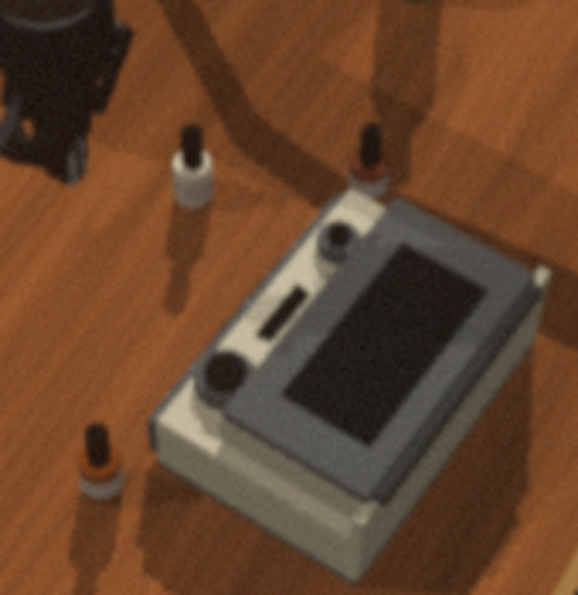

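The drawer is shut, the lid is closed, both buttons are up, and the three bottles are standing. Handing in.

```bash
python3 -c "from bench import *; print(finish_job())"
```

```text
the job is handed in; nothing more can be done
None
```

I pushed the drawer shut, closed the lid, and pressed and released the start button in that order, then handed the job in at about 11 s; the final picture showed both buttons up and the three bottles by the steriliser standing, but the hand-in returned no verdict.

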